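# Tip the carton onto the scan mat

## Robot

A 6-joint arm with a two-finger parallel gripper is mounted at the origin on the work surface. World frame = base frame: x ahead of the robot, y to its left, z up, the work surface at z = 0. Lengths are in m, angles in rad, forces in N, time in s.
With the tool pointing down it reaches from about 0.35 to 0.8 m from the base axis. Payload 7.3 kg.
Tool frame: the origin (TCP) lies on the mounting face of the last link; the fingertips stand 173 mm ahead of it and the grasp point (between the pads) lies env.pinch_z ahead of it (env.pinch_z is the distance from the TCP to the grasp point, in m); x points along the fingers, y is the direction in which the jaws open and shut, and the axes are right-handed (so a half turn about x gives the same grasp; the last joint's range is limited). The gripper opens to 85 mm and grips with 20 to 120 N. Pads are 22 mm wide; open, the fingers measure 114 mm over their backs; the gripper's body (76 mm by 85 mm) begins 54 mm behind the grasp point. The pads swing forward as they close: fully open they stand 13 mm farther back than shut.
Start: joints at [-1.298, 0.342, 1.524, -0, 1.275, -0.146], TCP at [0.214, -0.48, 0.405] pointing down, gripper open.
Joint ranges: [-2.53, 2.53], [-0.77, 2.02], [0.04, 2.7], [-1, 4.14], [0.28, 2.66], [-3.11, 3.11]. Speed limits (rad/s): [2.57, 2.57, 3.14, 3.14, 3.14, 3.14].

## Interface

Orientations are given as a unit quaternion [x, y, z, w].
In Python, from bench import env gives the robot as it stands.
- The arm moves only by the shell command python3 -m inch 'ROWS' [FORCE]. ROWS is JSON, a list of rows, each an object with "fingers": the closure, from -1 (fully open) to 1 (shut); "offset": the shift along the tool's x, y, z in units of 25 mm (1.0 is 25 mm), a list of three; "twist": the turn about the tool's x in units of 5 degrees (1.0 is 5 degrees). In form: [{"fingers": fingers, "offset": [tx, ty, tz], "twist": twist}, ...]. A call has 1 to 12 rows; each row is the pose to reach, as a shift and turn from the pose commanded when the call began, along the tool's axes at that moment; what a row does not reach only later rows make up. A row lasts 1/10 s, in which the tool goes at most 50 mm and 8.59 degrees, less where a joint would pass 70% of its speed; a pose out of reach is approached as far as the arm can. A call with a gripper value outside its range is refused whole. The fingers move at their own pace and stop on an object; FORCE is the grip in N (left out, the last holds). Time passes only in rows, so rows that repeat a pose let the fingers close. It gives the time, the measured TCP pose, the force and the opening at its end, in the units of the state.
- env.sense(): the state, without advancing time (a new reading comes with each control period).
- env.snapshot(name): name is "side" or "top"; returns the picture (400x640x3 uint8, red, green, blue); there is no depth.
- env.camera_model(name): a dict with "fx", "fy", "cx", "cy" (pixels), "R" (3x3) and "t" (3): a world point X has camera coordinates R X + t. Camera axes: x right, y down, z forward; pixel columns grow to the right and rows downward; lengths in m; the calibration is good to about 2 mm. A picture is of the moment at which its call begins. camera_model takes no time and is no camera call.
- env.job_done(): hands the job in, once; it reports no verdict.
The state is a dict: "t": time; "joints": joint angles; "dq": joint speeds; "joint_efforts": joint torques, N m; "ee_pos": TCP position; "ee_rot": TCP orientation; "wrist_force": force on the tool from outside, world axes, zero at the start; "torque": the same for the moment, N m; "finger_gap": opening from 0.0 (shut) to 1.0 (fully open).
Only numpy, scipy, OpenCV 4.12 (cv2) and the standard library are available. Lean on these libraries where they do the work, as an engineer would, in place of code of your own. Each camera call takes 0.05 s, during which the arm holds its last target. There are 200 camera calls.

## Task

Tip over the upright carton with the blue band, pushing it near its top with the fingertips, so that it falls away from its barcode side and comes to rest lying flat, barcode up, inside the yellow outline on the black mat. Then press the green button on the scanner console fully down and let go. Do not grip, lift or strike the carton, and leave everything else where it is.

Things in the scene. Friction and masses are not known exactly. Their poses are not given: they have to be found in the camera images.
- mat: Black rubber scan mat, fixed, 300 x 190 mm and 4 mm thick, with a yellow tape outline. Origin on the table under the centre of the outline; the mat reaches 170 mm to -x and 130 mm to +x of it, 95 mm to either side. Its +x is the way the carton has to fall.
- zone (a point): Centre of the yellow outline, on the mat's top surface (z = 4 mm); axes as the mat's. The tape is 10 mm wide; the outline is 210 mm along x by 150 mm along y over the tape's outer edges, 190 x 130 mm within it.
- carton: Loose cardboard carton with a blue band near its top, standing on end on the mat astride the outline's -x line: 45 mm deep (x) x 70 mm wide (y) x 150 mm tall (z), roughly 0.2 to 0.4 kg, its weight centred. Origin at the centre of its foot; z up, x across its depth, within about 0.1 rad of the mat's x. The white barcode label is on its -x face.
- carton_push (a point): Middle of the carton's barcode (-x) face, 125 mm above its foot, on the blue band: where to push, along the carton's +x. The carton turns about its +x foot edge, goes over by itself once its top has been pushed about 45 mm, and lands on its +x face with hardly any sliding, reaching 150 mm from that edge.
- carton_foot_l (a point): Corner of the blue-banded carton's plain face (+x side), foot end, left (carton +y). This face is to end lying on the mat.
- carton_foot_r (a point): Corner of the blue-banded carton's plain face (+x side), foot end, right (carton -y). This face is to end lying on the mat.
- carton_head_l (a point): Corner of the blue-banded carton's plain face (+x side), head end, left (carton +y). This face is to end lying on the mat.
- carton_head_r (a point): Corner of the blue-banded carton's plain face (+x side), head end, right (carton -y). This face is to end lying on the mat.
- console: Scanner console, fixed, grey box 110 x 100 x 50 mm with the green button on top. Origin at the centre of its underside, z up. It stands on the left or on the right of the table.
- scan_top (a point): Centre of the top of the green push button (28 mm across), facing up.
- scan (a joint): Travel of the green button in m: 0 released, 0.008 fully down; counts as pressed beyond 0.006. A spring returns it; fully down takes 5 N.
- spare: A second carton, 45 x 70 x 150 mm, with a red band, standing on the table beside the mat. To be left standing. Origin at the centre of its foot.
- tape: Roll of brown packing tape lying flat, 90 mm across, 48 mm high, beside the mat. Bystander. Origin at the centre of its underside.
- boltbin: Clear open bin of bolts, 120 x 110 x 70 mm, on the side opposite to the console. Bystander. Origin at the centre of its underside.
- jar: Small jar, 60 mm across, 90 mm high. Bystander. Origin at the centre of its underside.
- bracket: Steel angle bracket, 70 x 40 mm, 64 mm high. Bystander. Origin at the centre of its underside.
Things that resemble listed ones, but are neither listed nor needed, are in the scene too. Leave any orange look-alike of the console alone. Leave any pink look-alike of the spare alone.

How it is judged:
On the way, in this order (a step that is already met when the one before it is completed fails the run):
1. the blue-banded carton lies at rest inside the yellow outline, barcode up (angle between carton's own x axis and vertical above 2.97 rad and x of carton_foot_l in the frame of zone between -0.105 and 0.105 m and y of carton_foot_l in the frame of zone between -0.075 and 0.075 m and x of carton_foot_r in the frame of zone between -0.105 and 0.105 m and y of carton_foot_r in the frame of zone between -0.075 and 0.075 m and x of carton_head_l in the frame of zone between -0.105 and 0.105 m and y of carton_head_l in the frame of zone between -0.075 and 0.075 m and x of carton_head_r in the frame of zone between -0.105 and 0.105 m and y of carton_head_r in the frame of zone between -0.075 and 0.075 m and linear speed of carton below 0.02 m/s and angular speed of carton below 0.1 rad/s), for 0.2 s.
2. the green button is pressed down (value of joint scan above 0.006 m).
At the end, for the whole second after the job is handed in: The blue-banded carton lies flat (within 10 degrees) at rest on its plain face, barcode up, its whole footprint no farther out than the outer edge of the yellow tape; the green button has been pressed beyond 6 mm after that and released; the red-banded carton still stands (all of step 1 and value of joint scan below 0.002 m and angle between spare's own z axis and vertical below 0.1 rad); the robot touches nothing.
It fails at once if the blue-banded carton is lifted: both foot corners of its plain face more than 25 mm above the table (height (world z) of each of carton_foot_l, carton_foot_r above 0.025 m).
It fails at once if the carton is gripped or struck: more than 15 N between fingers and carton (contact force between the fingers and carton above 15 N).
It fails at once if the button is pressed before the carton lies flat (value of joint scan above 0.006 m and not (angle between carton's own x axis and vertical above 2.97 rad)).
It fails at once if a bystander (red-banded carton, bolt bin, tape roll, jar or bracket) is moved by more than 15 mm (distance of any of spare, boltbin, tape, jar, bracket from where it was at the start of the episode above 0.015 m).
It also fails if it takes over 42 s, if anything falls off the work surface, if the arm or the gripper's body presses on something with over 40 N, if the wrist force passes 120 N, or if a joint passes its speed limit or range.

## Working session

There is one attempt and no reset: what is moved stays moved. The work goes in short steps, Python scripts to look and compute and a shell command to move; the robot and the scene stay as the last step left them, time stands still between calls to the robot, and variables do not carry over. Pictures are saved under pics/ and viewed, about 8 in all and at most 12, crops included, and the job is handed in when it is done.

```bash
mkdir -p pics
python3 - <<'E'
from bench import env
import cv2
for n in("side","top"):
    im=env.snapshot(n);cv2.imwrite(f"pics/{n}0.png",cv2.cvtColor(im,cv2.COLOR_RGB2BGR));c=env.camera_model(n);print(n,c)
print(env.sense(),env.pinch_z)
E
```

```text
side {'fx': 401.7449661755961, 'fy': 401.7449661755961, 'cx': 317.7614338896886, 'cy': 192.5398597011957, 'R': array([[-0.89766116, -0.44003579, -0.02393644],
       [-0.23931987,  0.53237475, -0.81197483],
       [ 0.37004114, -0.7231498 , -0.58320145]]), 't': array([0.4714443 , 0.23152115, 1.00944753])}
top {'fx': 422.1493396276997, 'fy': 422.1493396276997, 'cx': 311.94039962004007, 'cy': 199.22444318518475, 'R': array([[ 0.02145234, -0.99948101,  0.02403131],
       [-0.99852403, -0.02261902, -0.04937758],
       [ 0.04989552, -0.02293658, -0.99849104]]), 't': array([-0.02021681,  0.55552602,  1.2100428 ])}
{'t': 0.1, 'joints': array([-1.29804097e+00,  3.42635090e-01,  1.52490928e+00,  7.18079418e-06,
        1.27537916e+00, -1.46020593e-01]), 'dq': array([ 0.00177064, -0.00199943, -0.00193171, -0.00177058,  0.00068102,
       -0.00055959]), 'joint_efforts': array([ 2.54396764e-03, -4.34444082e+01, -2.46490735e+01, -1.49352963e-04,
        4.61900359e-03,  2.65760278e-06]), 'ee_pos': array([ 0.21346686, -0.47951469,  0.40410888]), 'ee_rot': array([-0.69163501, -0.14744911,  0.69168975, -0.14650962]), 'wrist_force': array([ 0.70566732, -0.85214653,  0.57151424]), 'torque': array([ 0.03204887, -0.03841887, -0.00736677]), 'finger_gap': 0.9996024848416571} 0.1547
```

View pics/side0.png

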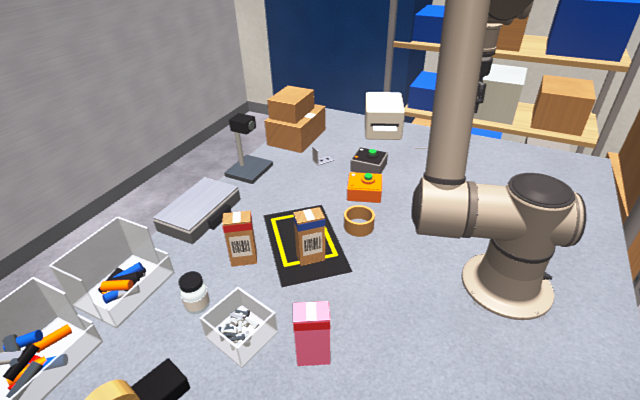

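View pics/top0.png

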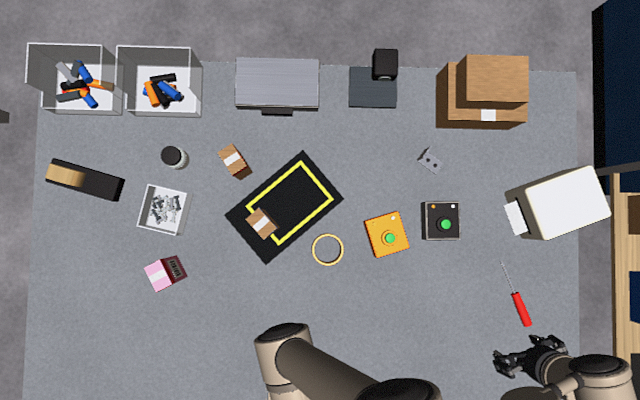

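Candidates: the blue-banded carton is at side (309,235) / top (262,222). The red spare is at side (240,238) / top (235,160), and the pink look-alike at side (312,333) / top (165,273). The grey console button is at top (446,224) and the orange look-alike at (389,238). I choose the blue-banded carton on the mat and the grey console, and will check both in close crops.

Run:
```python
import cv2,numpy as np
a=cv2.imread("pics/top0.png")[140:275,215:350];b=cv2.imread("pics/side0.png")[195:290,255:355]
a=cv2.resize(a,None,fx=4.4,fy=4.4,interpolation=cv2.INTER_CUBIC)
cv2.imwrite("pics/ct.png",a)
b=cv2.resize(b,None,fx=6,fy=6,interpolation=cv2.INTER_CUBIC)
cv2.imwrite("pics/cs.png",b)
```

```text
(no output)
```

View pics/ct.png

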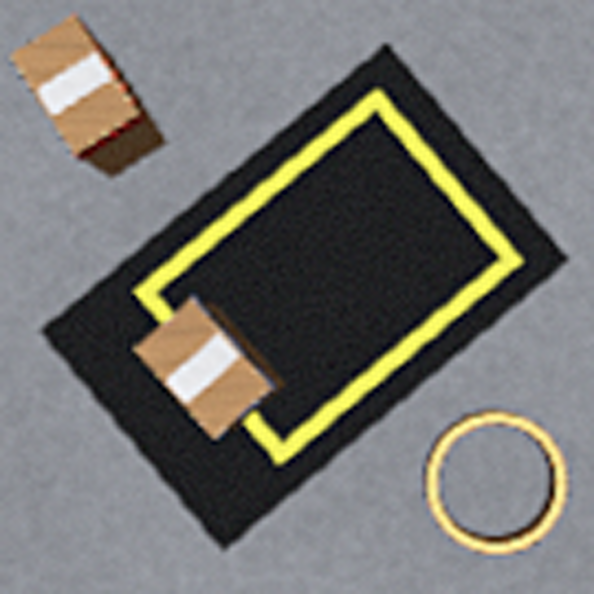

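View pics/cs.png

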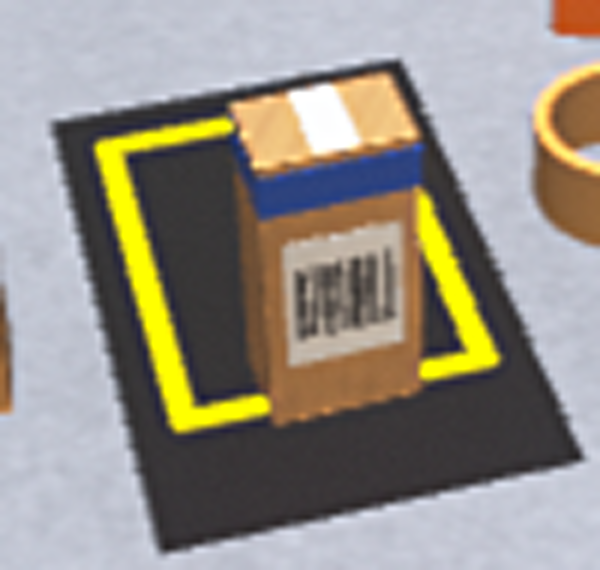

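The crops confirm the blue band and the barcode, with the barcode face toward the mat's near end (-x). Top crop, carton top corners: (133,347), (193,294), (274,384), (217,440). Outer tape corners: (378,87), (525,260), (280,466), (132,290).

```bash
cat > h.py <<'E'
from bench import env
import numpy as np
from scipy.spatial.transform import Rotation as Rt
def ray(n,px,z):
    c=env.camera_model(n);d=c["R"].T@np.array([(px[0]-c["cx"])/c["fx"],(px[1]-c["cy"])/c["fy"],1]);o=-c["R"].T@c["t"]
    return o+d*(z-o[2])/d[2]
def crop(p,s,ox,oy): return ((p[0]+.5)/s-.5+ox,(p[1]+.5)/s-.5+oy)
E
python3 - <<'E'
from h import *
np.set_printoptions(precision=4,suppress=True)
T=lambda p,z:ray("top",crop(p,4.4,215,140),z)[:2]
S=lambda p,z:ray("side",crop(p,6,255,195),z)[:2]
print(sum(-env.camera_model("side")["R"].T*env.camera_model("side")["t"],0)) if 0 else None
def show(n,P):
    P=np.array(P);e=np.roll(P,-1,0)-P;print(n,P.tolist() and P.mean(0),"len",np.linalg.norm(e,axis=1),"ang",np.arctan2(e[:,1],e[:,0]))
    return P
show("mat",[T(p,.004) for p in[(42,329),(388,43),(567,258),(224,548)]])
show("tape",[T(p,.004) for p in[(132,290),(378,87),(525,260),(280,466)]])
show("tapeS",[S(p,.004) for p in[(178,434),(93,142)]])
show("carT",[T(p,.154) for p in[(133,347),(193,294),(274,384),(217,440)]])
show("carS",[S(p,.154) for p in[(250,172),(228,102),(400,72),(421,140)]])
show("footS",[S(p,.004) for p in[(275,425),(421,393)]])
print("button top",ray("top",(446,224),.06),"side",ray("side",(372.5,153),.06))
s=env.sense();R=Rt.from_quat(s["ee_rot"]).as_matrix();print("R",R)
E
```

```text
mat [0.5338 0.0723] len [0.2975 0.1867 0.2966 0.1877] ang [-0.8522 -2.4272  2.2929  0.719 ]
tape [0.5463 0.0573] len [0.2116 0.1514 0.2118 0.152 ] ang [-0.8537 -2.4167  2.2909  0.7236]
tapeS [0.6057 0.1044] len [0.214 0.214] ang [-0.8417  2.2999]
carT [0.4856 0.1239] len [0.0462 0.0704 0.0461 0.0727] ang [-0.8211 -2.3851  2.3705  0.7592]
carS [0.4859 0.1231] len [0.0477 0.0754 0.0471 0.0725] ang [-0.8746 -2.4375  2.2055  0.7144]
footS [0.4724 0.1386] len [0.0679 0.0679] ang [-2.4133  0.7283]
button top [ 0.4925 -0.3843  0.06  ] side [ 0.4949 -0.3866  0.06  ]
R [[-0.0004  0.4066 -0.9136]
 [ 0.0013 -0.9136 -0.4066]
 [-1.     -0.0013 -0.0002]]
```

Measurements agree with the known sizes: tape 212×152, carton about 46×71. The carton is at (0.486, 0.1235), yaw ≈ -0.84. The mat yaw is ≈ -0.85 and the zone is at (0.546, 0.057). If tipped from here, the carton spans zone x from -0.067 to +0.083, which is inside the outline. First I shut the fingers and go round at height.

```bash
python3 -m inch '[{"fingers":1,"offset":[0,-2,-3],"twist":-1.5},{"fingers":1,"offset":[0,-9,-12.2],"twist":-11},{"fingers":1,"offset":[0,-9,-12.2],"twist":-11},{"fingers":1,"offset":[0,-9,-12.2],"twist":-11},{"fingers":1,"offset":[0,-9,-12.2],"twist":-11},{"fingers":1,"offset":[0,-9,-12.2],"twist":-11},{"fingers":1,"offset":[0,-9,-12.2],"twist":-11},{"fingers":1,"offset":[0,-9,-12.2],"twist":-11},{"fingers":1,"offset":[0,-9,-12.2],"twist":-11},{"fingers":1,"offset":[0,-9,-12.2],"twist":-11},{"fingers":1,"offset":[0,-9,-12.2],"twist":-11}]'
cat >> h.py <<'E'
def go(x,y,z,yaw):  # yaw: wanted angle of tool y, tool down
    s=env.sense();R=Rt.from_quat(s["ee_rot"]).as_matrix()
    a=np.arctan2(R[1,1],R[0,1]);tw=-((yaw-a+np.pi)%(2*np.pi)-np.pi)
    print("t",s["t"],"pos",s["ee_pos"].round(4),"R",R.round(3).tolist(),"gap",round(s["finger_gap"],3),"F",s["wrist_force"].round(2))
    print("offset",(R.T@(np.array([x,y,z])-s["ee_pos"])/.025).round(2),"twist",round(np.degrees(tw)/5,2))
E
python3 -c "
from h import *
go(.43,.186,.404,.731)"
```

```text
t: 1.2
ee_pos: [0.4004, -0.1506, 0.4045]
ee_rot: [-0.546, -0.45, 0.546, -0.449]
wrist_force: [0.2, -0.3, 0.7]
finger_gap: -0.002
t 1.2 pos [ 0.4004 -0.1506  0.4045] R [[-0.001, 0.981, -0.192], [-0.0, -0.192, -0.981], [-1.0, -0.001, 0.0]] gap -0.002 F [ 0.16 -0.3   0.67]
offset [  0.02  -1.42 -13.44] twist -10.59
```

```bash
python3 -m inch '[{"fingers":1,"offset":[0,-0.1,-1],"twist":-1},{"fingers":1,"offset":[0,-1.4,-13.4],"twist":-10.6},{"fingers":1,"offset":[0,-1.4,-13.4],"twist":-10.6},{"fingers":1,"offset":[0,-1.4,-13.4],"twist":-10.6},{"fingers":1,"offset":[0,-1.4,-13.4],"twist":-10.6},{"fingers":1,"offset":[0,-1.4,-13.4],"twist":-10.6},{"fingers":1,"offset":[0,-1.4,-13.4],"twist":-10.6},{"fingers":1,"offset":[0,-1.4,-13.4],"twist":-10.6},{"fingers":1,"offset":[0,-1.4,-13.4],"twist":-10.6},{"fingers":1,"offset":[0,-1.4,-13.4],"twist":-10.6},{"fingers":1,"offset":[0,-1.4,-13.4],"twist":-10.6}]'
python3 -c "
from h import *
go(.4707-.667*.04,.1403+.745*.04,.290,.731)"
```

```text
t: 2.3
ee_pos: [0.4305, 0.1837, 0.4046]
ee_rot: [0.288, 0.645, -0.289, 0.646]
wrist_force: [-0.3, 0.2, -0.2]
finger_gap: -0.003
t 2.3 pos [0.4305 0.1837 0.4046] R [[-0.0, 0.745, 0.667], [-0.001, 0.667, -0.745], [-1.0, -0.001, 0.0]] gap -0.003 F [-0.31  0.21 -0.19]
offset [4.59 0.04 0.77] twist -0.01
```

```bash
python3 -m inch '[{"fingers":1,"offset":[1,0,0],"twist":0},{"fingers":1,"offset":[2.2,0,0],"twist":0},{"fingers":1,"offset":[3.4,0,0],"twist":0},{"fingers":1,"offset":[4.4,0,0.3],"twist":0},{"fingers":1,"offset":[4.6,0,0.6],"twist":0},{"fingers":1,"offset":[4.6,0,0.8],"twist":0},{"fingers":1,"offset":[4.6,0,0.8],"twist":0}]'
python3 - <<'E'
from h import *
import cv2
go(.4707,.1403,.290,.731)
a=env.snapshot("side")[170:290,240:390];b=env.snapshot("top")[150:270,195:345]
f=lambda x:cv2.resize(x,(600,480),interpolation=cv2.INTER_CUBIC)
cv2.imwrite("pics/pre.png",cv2.cvtColor(cv2.resize(np.hstack([f(a),f(b)]),(800,320)),cv2.COLOR_RGB2BGR))
E
```

```text
t: 3.0
ee_pos: [0.4447, 0.1696, 0.2909]
ee_rot: [0.289, 0.645, -0.288, 0.646]
wrist_force: [1.0, 0.1, 0.5]
finger_gap: 0.0
t 3.0 pos [0.4447 0.1696 0.2909] R [[0.002, 0.745, 0.667], [0.0, 0.667, -0.745], [-1.0, 0.002, 0.001]] gap 0.0 F [1.   0.07 0.51]
offset [ 0.04 -0.01  1.57] twist -0.0
```

View pics/pre.png

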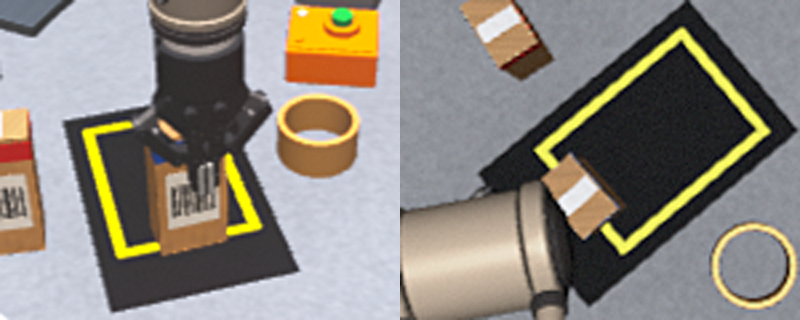

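The shut fingertips hang centred in front of the blue band, clear of the carton. I'll push slowly.

```bash
python3 -m inch '[{"fingers":1,"offset":[0,0,0.4],"twist":0},{"fingers":1,"offset":[0,0,0.7],"twist":0},{"fingers":1,"offset":[0,0,0.85],"twist":0},{"fingers":1,"offset":[0,0,0.95],"twist":0},{"fingers":1,"offset":[0,0,1.05],"twist":0},{"fingers":1,"offset":[0,0,1.15],"twist":0},{"fingers":1,"offset":[0,0,1.25],"twist":0},{"fingers":1,"offset":[0,0,1.37],"twist":0},{"fingers":1,"offset":[0,0,1.5],"twist":0},{"fingers":1,"offset":[0,0,1.63],"twist":0},{"fingers":1,"offset":[0,0,1.76],"twist":0},{"fingers":1,"offset":[0,0,1.9],"twist":0}]'
python3 - <<'E'
from h import *
import cv2
go(.4707,.1403,.290,.731)
a=env.snapshot("side")[170:290,240:390];b=env.snapshot("top")[150:270,195:345]
f=lambda x:cv2.resize(x,(600,480),interpolation=cv2.INTER_CUBIC)
cv2.imwrite("pics/mid.png",cv2.cvtColor(cv2.resize(np.hstack([f(a),f(b)]),(800,320)),cv2.COLOR_RGB2BGR))
E
```

```text
t: 4.3
ee_pos: [0.4756, 0.1351, 0.2897]
ee_rot: [0.288, 0.646, -0.288, 0.646]
wrist_force: [0.1, 0.1, 0.4]
finger_gap: 0.004
t 4.3 pos [0.4756 0.1351 0.2897] R [[0.0, 0.743, 0.669], [-0.0, 0.669, -0.743], [-1.0, -0.0, 0.0]] gap 0.004 F [0.11 0.12 0.37]
offset [-0.01 -0.01 -0.29] twist 0.02
```

View pics/mid.png

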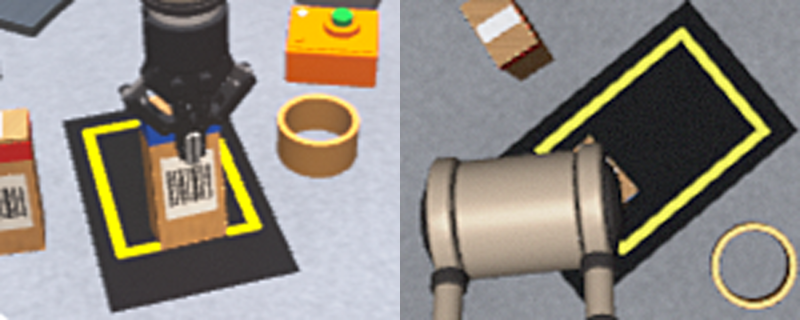

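The carton is tilting and its foot stays put. I'll continue to the tipping point.

```bash
python3 -m inch '[{"fingers":1,"offset":[0,0,0.12],"twist":0},{"fingers":1,"offset":[0,0,0.24],"twist":0},{"fingers":1,"offset":[0,0,0.36],"twist":0},{"fingers":1,"offset":[0,0,0.48],"twist":0},{"fingers":1,"offset":[0,0,0.6],"twist":0},{"fingers":1,"offset":[0,0,0.72],"twist":0},{"fingers":1,"offset":[0,0,0.84],"twist":0},{"fingers":1,"offset":[0,0,0.96],"twist":0},{"fingers":1,"offset":[0,0,1.08],"twist":0},{"fingers":1,"offset":[0,0,1.2],"twist":0},{"fingers":1,"offset":[0,0,1.32],"twist":0},{"fingers":1,"offset":[0,0,1.42],"twist":0}]'
python3 - <<'E'
from h import *
import cv2
go(.4707,.1403,.290,.731)
a=env.snapshot("side")[170:290,240:390];b=env.snapshot("top")[150:270,195:345]
f=lambda x:cv2.resize(x,(600,480),interpolation=cv2.INTER_CUBIC)
cv2.imwrite("pics/mid2.png",cv2.cvtColor(cv2.resize(np.hstack([f(a),f(b)]),(800,320)),cv2.COLOR_RGB2BGR))
E
```

```text
t: 5.6
ee_pos: [0.4994, 0.1087, 0.2897]
ee_rot: [0.288, 0.646, -0.288, 0.646]
wrist_force: [0.1, 0.6, -0.7]
finger_gap: 0.005
t 5.6 pos [0.4994 0.1087 0.2897] R [[0.0, 0.743, 0.669], [-0.0, 0.669, -0.743], [-1.0, -0.0, 0.0]] gap 0.005 F [ 0.06  0.64 -0.73]
offset [-0.01 -0.01 -1.71] twist 0.02
```

View pics/mid2.png

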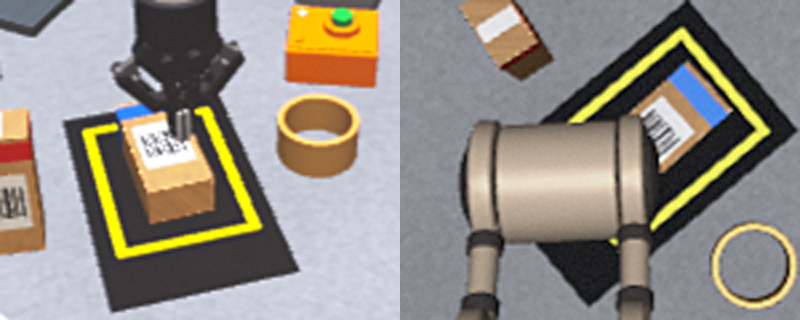

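The carton has fallen inside the outline. I'll go up and over to the grey console.

```bash
python3 -m inch '[{"fingers":1,"offset":[-0.6,0,-0.3],"twist":0},{"fingers":1,"offset":[-2,0,-0.5],"twist":0},{"fingers":1,"offset":[-3.6,0,-0.5],"twist":0},{"fingers":1,"offset":[-4,0,-0.5],"twist":0}]'
python3 -c "
from h import *
go(.4935,-.3855,.39,.731)"
```

```text
t: 6.1
ee_pos: [0.4913, 0.1185, 0.3939]
ee_rot: [0.289, 0.644, -0.286, 0.648]
wrist_force: [0.3, -0.1, 0.6]
finger_gap: -0.0
t 6.1 pos [0.4913 0.1185 0.3939] R [[0.007, 0.743, 0.669], [0.001, 0.669, -0.743], [-1.0, 0.006, 0.004]] gap -0.0 F [ 0.35 -0.12  0.6 ]
offset [  0.14 -13.43  15.04] twist 0.03
```

```bash
python3 -m inch '[{"fingers":1,"offset":[0,-0.8,0.9],"twist":0},{"fingers":1,"offset":[0,-13.4,15],"twist":0},{"fingers":1,"offset":[0,-13.4,15],"twist":0},{"fingers":1,"offset":[0,-13.4,15],"twist":0},{"fingers":1,"offset":[0,-13.4,15],"twist":0},{"fingers":1,"offset":[0,-13.4,15],"twist":0},{"fingers":1,"offset":[0,-13.4,15],"twist":0},{"fingers":1,"offset":[0,-13.4,15],"twist":0},{"fingers":1,"offset":[0,-13.4,15],"twist":0},{"fingers":1,"offset":[0,-13.4,15],"twist":0},{"fingers":1,"offset":[0,-13.4,15],"twist":0},{"fingers":1,"offset":[0,-13.4,15],"twist":0}]'
python3 -m inch '[{"fingers":1,"offset":[1,0,0],"twist":0},{"fingers":1,"offset":[2.4,0,0],"twist":0},{"fingers":1,"offset":[3.6,0,0],"twist":0},{"fingers":1,"offset":[4,0,0],"twist":0},{"fingers":1,"offset":[4,0,0],"twist":0}]'
python3 - <<'E'
from h import *
import cv2
go(.4935,-.3855,.25,.731)
A=env.snapshot("side");B=env.snapshot("top")
a=A[135:210,330:424];b=B[150:270,195:345]
f=lambda x:cv2.resize(x,(600,480),interpolation=cv2.INTER_CUBIC)
cv2.imwrite("pics/btn.png",cv2.cvtColor(cv2.resize(np.hstack([f(a),f(b)]),(800,320)),cv2.COLOR_RGB2BGR))
E
```

```text
t: 7.3
ee_pos: [0.4918, -0.3879, 0.3881]
ee_rot: [0.289, 0.646, -0.289, 0.645]
wrist_force: [-0.3, 1.1, 0.5]
finger_gap: 0.002
t: 7.8
ee_pos: [0.4927, -0.3836, 0.2883]
ee_rot: [0.288, 0.647, -0.287, 0.645]
wrist_force: [0.1, -0.2, 0.2]
finger_gap: 0.001
t 7.8 pos [ 0.4927 -0.3836  0.2883] R [[-0.002, 0.743, 0.67], [0.003, 0.67, -0.743], [-1.0, -0.0, -0.004]] gap 0.001 F [ 0.14 -0.23  0.17]
offset [ 1.53 -0.03  0.08] twist 0.03
```

View pics/btn.png

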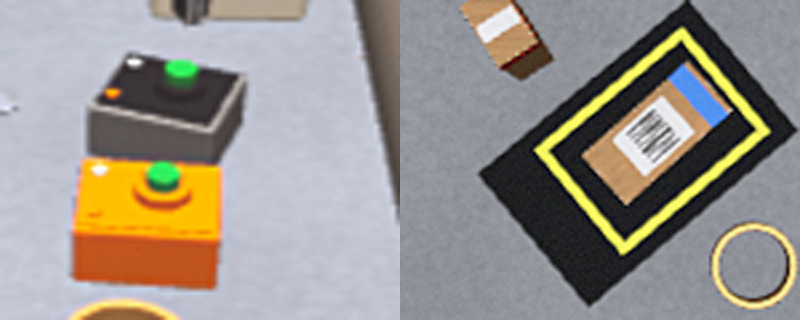

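Right: the carton lies flat, barcode up, well inside the outline, and the spare is standing. Left: the fingers hang above the grey console's button. I'll press gently.

```bash
python3 -m inch '[{"fingers":1,"offset":[0.8,0,0.05],"twist":0},{"fingers":1,"offset":[1.4,0,0.05],"twist":0},{"fingers":1,"offset":[1.7,0,0.05],"twist":0},{"fingers":1,"offset":[1.9,0,0.05],"twist":0},{"fingers":1,"offset":[2.0,0,0.05],"twist":0},{"fingers":1,"offset":[2.1,0,0.05],"twist":0},{"fingers":1,"offset":[2.1,0,0.05],"twist":0}]'
python3 -m inch '[{"fingers":1,"offset":[0.05,0,0],"twist":0},{"fingers":1,"offset":[0.1,0,0],"twist":0},{"fingers":1,"offset":[0.1,0,0],"twist":0}]'
python3 -m inch '[{"fingers":1,"offset":[0.05,0,0],"twist":0},{"fingers":1,"offset":[0.1,0,0],"twist":0},{"fingers":1,"offset":[0.1,0,0],"twist":0}]'
```

```text
t: 8.6
ee_pos: [0.4938, -0.3856, 0.2394]
ee_rot: [0.287, 0.645, -0.288, 0.647]
wrist_force: [-1.9, 3.3, 10.3]
finger_gap: -0.002
t: 8.9
ee_pos: [0.4937, -0.3855, 0.2391]
ee_rot: [0.287, 0.645, -0.288, 0.647]
wrist_force: [-6.8, 6.8, 24.2]
finger_gap: -0.0
t: 9.2
ee_pos: [0.4937, -0.3855, 0.2388]
ee_rot: [0.287, 0.645, -0.288, 0.648]
wrist_force: [-10.8, 11.1, 38.2]
finger_gap: -0.003
```

Firm stop with 38 N at tip z ≈ 0.066. I'll release, then check that this was the button bottoming and not a collar.

```bash
python3 -m inch '[{"fingers":1,"offset":[-0.2,0,0],"twist":0},{"fingers":1,"offset":[-0.8,0,0],"twist":0},{"fingers":1,"offset":[-2.5,0,0],"twist":0},{"fingers":1,"offset":[-4,0,0],"twist":0},{"fingers":1,"offset":[-4,0,0],"twist":0}]'
python3 - <<'E'
from h import *
import cv2
a=cv2.imread("pics/side0.png")[135:180,340:400];b=cv2.imread("pics/top0.png")[195:249,410:482]
for n,im,o in(("side",a,(340,135)),("top",b,(410,195))):
    h=cv2.cvtColor(im,cv2.COLOR_BGR2HSV);m=cv2.inRange(h,(45,100,60),(85,255,255))
    k,l,st,c=cv2.connectedComponentsWithStats(m);print(n,[(s.tolist(),(q+o).round(1).tolist()) for s,q in zip(st[1:],c[1:])])
for z in(.055,.06,.065,.07,.075):print(z,ray("top",(446,224),z).round(4),ray("side",(372.7,152.5),z).round(4))
f=lambda x:cv2.resize(x,(400,300),interpolation=cv2.INTER_CUBIC)
cv2.imwrite("pics/b2.png",np.hstack([f(a),f(b)]))
E
```

```text
t: 9.7
ee_pos: [0.4945, -0.3865, 0.339]
ee_rot: [0.286, 0.642, -0.289, 0.65]
wrist_force: [-0.5, -0.8, -0.3]
finger_gap: -0.003
side [([29, 14, 8, 6, 40], [372.0, 151.4]), ([25, 38, 7, 7, 40], [368.0, 175.8])]
top [([31, 24, 10, 10, 86], [445.4, 223.6])]
0.055 [ 0.4925 -0.386   0.055 ] [ 0.4982 -0.3985  0.055 ]
0.06 [ 0.4925 -0.3843  0.06  ] [ 0.4955 -0.3902  0.06  ]
0.065 [ 0.4925 -0.3825  0.065 ] [ 0.4928 -0.3819  0.065 ]
0.07 [ 0.4925 -0.3808  0.07  ] [ 0.4901 -0.3737  0.07  ]
0.075 [ 0.4926 -0.3791  0.075 ] [ 0.4875 -0.3654  0.075 ]
```

View pics/b2.png

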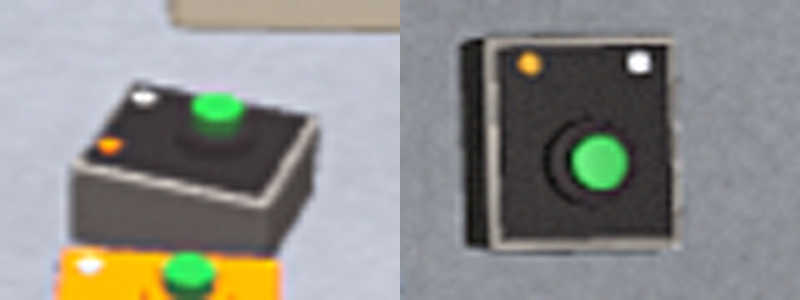

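The button sticks up well above its collar. My aim was about 5 mm off centre because its top is higher than I assumed. I'll press again, centred, and step through it so the spring ramp shows in the force.

Run:
```python
from h import *
for z in(.062,.066,.07,.074,.078):print(z,ray("top",(446,224),z).round(4),ray("side",(372.3,151.1),z).round(4))
go(.4925,-.380,.255,.731)
```

```text
0.062 [ 0.4925 -0.3836  0.062 ] [ 0.4991 -0.3958  0.062 ]
0.066 [ 0.4925 -0.3822  0.066 ] [ 0.497  -0.3891  0.066 ]
0.07 [ 0.4925 -0.3808  0.07  ] [ 0.4948 -0.3824  0.07  ]
0.074 [ 0.4925 -0.3794  0.074 ] [ 0.4926 -0.3758  0.074 ]
0.078 [ 0.4926 -0.3781  0.078 ] [ 0.4905 -0.3691  0.078 ]
t 9.7 pos [ 0.4945 -0.3865  0.339 ] R [[0.009, 0.743, 0.669], [-0.009, 0.669, -0.743], [-1.0, 0.001, 0.013]] gap -0.003 F [-0.49 -0.75 -0.26]
offset [ 3.36  0.11 -0.29] twist 0.02
```

```bash
python3 -m inch '[{"fingers":1,"offset":[1.2,0.1,-0.2],"twist":0},{"fingers":1,"offset":[2.4,0.1,-0.2],"twist":0},{"fingers":1,"offset":[3.0,0.1,-0.2],"twist":0},{"fingers":1,"offset":[3.0,0.1,-0.2],"twist":0},{"fingers":1,"offset":[3.0,0.1,-0.2],"twist":0}]'
for i in 1; do python3 -m inch '[{"fingers":1,"offset":[0.1,0,0],"twist":0},{"fingers":1,"offset":[0.12,0,0],"twist":0},{"fingers":1,"offset":[0.12,0,0],"twist":0}]'; done
python3 -m inch '[{"fingers":1,"offset":[0.1,0,0],"twist":0},{"fingers":1,"offset":[0.12,0,0],"twist":0},{"fingers":1,"offset":[0.12,0,0],"twist":0}]'
python3 -m inch '[{"fingers":1,"offset":[0.1,0,0],"twist":0},{"fingers":1,"offset":[0.12,0,0],"twist":0},{"fingers":1,"offset":[0.12,0,0],"twist":0}]'
python3 -m inch '[{"fingers":1,"offset":[0.1,0,0],"twist":0},{"fingers":1,"offset":[0.12,0,0],"twist":0},{"fingers":1,"offset":[0.12,0,0],"twist":0}]'
python3 -m inch '[{"fingers":1,"offset":[0.1,0,0],"twist":0},{"fingers":1,"offset":[0.12,0,0],"twist":0},{"fingers":1,"offset":[0.12,0,0],"twist":0}]'
```

```text
t: 10.2
ee_pos: [0.4923, -0.3804, 0.2575]
ee_rot: [0.288, 0.646, -0.288, 0.646]
wrist_force: [0.7, -0.2, 0.3]
finger_gap: -0.003
t: 10.5
ee_pos: [0.4922, -0.3802, 0.2549]
ee_rot: [0.287, 0.646, -0.288, 0.646]
wrist_force: [0.5, 0.8, 0.9]
finger_gap: 0.003
t: 10.8
ee_pos: [0.492, -0.3801, 0.2511]
ee_rot: [0.288, 0.646, -0.288, 0.646]
wrist_force: [-0.2, -0.0, 0.8]
finger_gap: 0.002
t: 11.1
ee_pos: [0.4921, -0.3801, 0.248]
ee_rot: [0.288, 0.646, -0.288, 0.646]
wrist_force: [0.1, -0.3, 0.9]
finger_gap: -0.001
t: 11.4
ee_pos: [0.4921, -0.3803, 0.2454]
ee_rot: [0.288, 0.646, -0.288, 0.646]
wrist_force: [0.7, 0.0, 2.4]
finger_gap: -0.003
t: 11.7
ee_pos: [0.4922, -0.3803, 0.2424]
ee_rot: [0.288, 0.646, -0.288, 0.646]
wrist_force: [1.0, -1.1, 4.2]
finger_gap: 0.001
```

The spring ramp is there: contact at tip z ≈ 0.074, then 2.4 N and 4.2 N. The stop at 0.066 is therefore 8 mm of travel. I'll finish this press, release and lift.

```bash
python3 -m inch '[{"fingers":1,"offset":[0.1,0,0],"twist":0},{"fingers":1,"offset":[0.2,0,0],"twist":0},{"fingers":1,"offset":[0.2,0,0],"twist":0},{"fingers":1,"offset":[0.2,0,0],"twist":0}]'
python3 -m inch '[{"fingers":1,"offset":[-0.4,0,0],"twist":0},{"fingers":1,"offset":[-1.2,0,0],"twist":0},{"fingers":1,"offset":[-3,0,0],"twist":0},{"fingers":1,"offset":[-5,0,0],"twist":0},{"fingers":1,"offset":[-6,0,0],"twist":0},{"fingers":1,"offset":[-6,0,0],"twist":0},{"fingers":1,"offset":[-6,0,0],"twist":0}]'
python3 - <<'E'
from h import *
import cv2
A=env.snapshot("side");cv2.imwrite("pics/end.png",cv2.cvtColor(A,cv2.COLOR_RGB2BGR))
E
```

```text
t: 12.1
ee_pos: [0.4921, -0.3802, 0.2393]
ee_rot: [0.287, 0.645, -0.288, 0.647]
wrist_force: [-3.2, 2.9, 15.9]
finger_gap: -0.002
t: 12.8
ee_pos: [0.4919, -0.38, 0.3866]
ee_rot: [0.288, 0.646, -0.288, 0.646]
wrist_force: [-0.1, 0.9, -0.7]
finger_gap: -0.001
```

View pics/end.png

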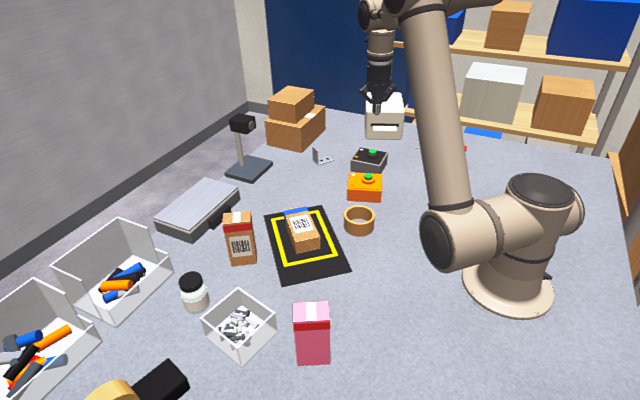

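The picture shows the carton flat, barcode up, inside the outline at (303,230). The spare at (240,238) and the other bystanders haven't moved, the button at (372,152) is released, and the arm is clear.

```bash
python3 -c "
from bench import env
print(env.job_done())"
```

```text
the job is handed in; nothing more can be done
None
```

I tipped the blue-banded carton with slow pushes of the shut fingertips, pressed the green button on the grey console, released it, and handed the job in at about 13 s.

- **Carton:** the last pictures show it lying flat, barcode up, inside the yellow outline. It was already flat there before the first press. The wrist force read under 1 N at the end of each push. I had no reading between those points.
- **Button:** I pressed it twice. The first press was about 5 mm off centre and reached 38 N at the stop. It also left a doubt whether I had hit the button or its collar. The second, centred press showed the spring ramp (contact at tip height about 0.074 m, then 2.4 N and 4.2 N) and bottomed at about 0.066 m with 16 N. That is about 8 mm of travel.
- **Disagreement:** my first estimate of the button top was 60 mm; it turned out to be about 72–74 mm. That error caused the off-centre first press.
- **Everything else:** in the last picture the red-banded carton is standing, the other bystanders look unmoved, the button is up, and the arm touches nothing. I judged this by eye and did not measure it.

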